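# Press a connector pin home with locking pliers and release it

### The job

Push the moving handle of the bench-mounted locking pliers towards the fixed handle until it snaps over centre and its jaw has pressed the brass pin home, keep it pressed on its stop with about 10 newtons for a good second so that the pin beds in (never hard: under 20), and let go: the pliers must stay locked by themselves. Then pull the release lever's tab outward until the pliers spring open, and let go of it. Do not pry the handle open by hand, and leave the other things on the bench where they are.

Things in the scene. Friction and masses are not known exactly. Their poses are not given: they have to be found in the camera images.
- clamp: Locking pliers bolted flat on a grey base plate 210 x 85 x 12 mm. Origin on the bench top under their pivot (to 1.5 mm); own -x runs to the handle ends (towards the robot), +x to the jaws. All parts swing level, 70 mm above the bench. Steel fixed handle: 14 mm wide, z 60 to 80 mm, from the pivot to (-120, +22) mm; grey posts stand under it at x = -85 mm and under the pivot.
- handle_grip (a point): Push point on the moving handle: on its centreline, mid-height, 115 mm from the pivot. Site x runs along the handle to the pivot, y towards the fixed handle (push that way, along the arc). The push here grows to 13 to 19 N, vanishes some 3 mm before a hard stop (over centre), and the handle goes onto the stop and stays. Let go earlier, it springs open. The stop comes 36 to 45 mm from the start.
- lever_tab (a point): Centre (z 92 mm) of the upright steel tab at the tail of the release lever: 18 mm (clamp x) x 10 mm (clamp y), z 59 to 109 mm. At rest at (-152, +50.5) mm in the clamp frame, off the fixed handle's end, free on both sides. Pull it towards clamp +y on its circle (79 mm about the lever's pivot; it swings towards +x too); the handle flies open after 8 to 45 mm.
- jaw_face (a point): Centre of the moving jaw's pressing face; the jaw is one piece with the moving handle, beyond the pivot. In the clamp frame at x about 32 mm, y about +3 to +6 mm open and -7 mm locked (moves 0.28 mm per mm of handle_grip).
- pin_head (a point): Centre of the outer face of the brass pin's 11 mm head, sticking out of the black connector body held on the fixed jaw. In the clamp frame at (32, -1, 70) mm at the start; it is home when pressed in by more than 4.5 mm (y below -5.5 mm).
- handle: The moving handle, a straight bar on the clamp's -y side, 14 mm wide, z 59 to 81 mm, outer 95 mm black rubber, 155 mm long from its origin on the pliers' pivot. Starts splayed 0.46 to 0.60 rad from clamp -x. An adjusting screw, set anew each time, shifts its swing and stop by up to +-6 mm at handle_grip, and its start varies: feel for the stop. It bears 35 N while moving, 20 N on the stop.
- lever: The release lever, a plate 5 mm thick over the fixed handle (z 83 to 89 mm); origin on its pivot, at (-80, +18.5, 70) mm in the clamp frame, axes as the clamp's at rest. Its nose pushes the moving handle back over centre. How far it must be pulled depends on the adjusting screw; full travel 0.70 rad. Pull 2 to 12 N; it bears at most 35 N. A light spring returns it.
- connector_a: Spare black connector body, 28 x 18 x 24 mm, loose near the pliers: leave alone.
- connector_b: Spare black connector body, 28 x 18 x 24 mm, loose near the pliers: leave alone.
- reel: White reel, 110 mm across, 22 mm high: leave alone.
- bin: Grey open bin, 130 x 90 x 50 mm: leave alone.
- screwdriver: Screwdriver with black handle: leave alone.
- cutters: Small red-handled side cutters, 12 mm thick: leave alone.
- flux_bottle: Bottle, 40 mm across, 85 mm tall: leave alone.
- strips: Flat tan component strips, 3 mm thick, about 160 x 65 mm: leave alone.

How it is judged:
By the outcome, as a careful person would: the job done as asked, in the order asked, and still so for the second after the job is handed in, with the robot touching nothing.
It also fails if it takes over 67 s, if anything falls off the work surface, if the arm or the gripper's body presses on something with over 40 N, if the wrist force passes 120 N, or if a joint passes its speed limit or range.

### The arm

A 6-joint arm with a two-finger parallel gripper is mounted at the origin on the work surface. World frame = base frame: x ahead of the robot, y to its left, z up, the work surface at z = 0. Lengths are in m, angles in rad, forces in N, time in s.
With the tool pointing down it reaches from about 0.35 to 0.775 m from the base axis. Payload 5.5 kg.
Tool frame: the origin (TCP) lies midway between the tips of the shut fingers; the grasp point (between the pads) lies 19 mm behind it; y points along the fingers, z is the direction in which the jaws open and shut, and the axes are right-handed (so a half turn about y gives the same grasp; the last joint's range is limited). The gripper opens to 85 mm and grips with 20 to 120 N. Pads are 22 mm wide; open, the fingers measure 114 mm over their backs; the gripper's body (76 mm by 85 mm) begins 54 mm behind the grasp point. The pads swing forward as they close: fully open they stand 13 mm farther back than shut.
Start: joints at [-1.273, 0.313, 0.046, 1.304, 0, 1.431], TCP at [0.244, -0.521, 0.231] pointing down, gripper open.
Joint ranges: [-2.76, 2.76], [-0.86, 1.69], [-1.03, 1.26], [-2.2, 2.34], [-1.47, 1.5], [-3.14, 3.14]. Speed limits (rad/s): [2.57, 2.57, 3.14, 3.14, 3.14, 3.14].

### API

Orientations are given as a unit quaternion [x, y, z, w].
In Python, from workcell import robot gives the robot as it stands. The module is installed in compiled form; this text tells all that it offers.
- The arm moves only by the shell command python3 -m crank 'ROWS' [FORCE]. ROWS is JSON, a list of rows, each a list of 5 numbers: the finger opening in m, from 0 to 0.0854, then the shift along the tool's x, y, z in m, then the turn about the tool's y in degrees. In form: [[fingers, dx, dy, dz, spin], ...]. A call has 1 to 8 rows; each row is the pose to reach, as a shift and turn from the pose measured when the call began, along the tool's axes at that moment; what a row does not reach only later rows make up. A row lasts 1/8 s, in which the tool goes at most 62.5 mm and 10.7 degrees, less where a joint would pass 70% of its speed; a pose out of reach is approached as far as the arm can. A call with a gripper value outside its range is refused whole. The fingers move at their own pace and stop on an object; FORCE is the grip in N (left out, the last holds). Time passes only in rows, so rows that repeat a pose let the fingers close. It gives the time, the measured TCP pose, the force and the opening at its end, in the units of the state.
- robot.sense(): the state, without advancing time (a new reading comes with each control period).
- robot.get_image(name): name is "scene" or "top" or "wrist"; returns a dict with "color" (400x640x3 uint8, blue, green, red), "fx", "fy", "cx", "cy" (pixels), "extrinsics" (4x4, takes a point from camera to world coordinates); the wrist camera has in their place "mount" (4x4, takes a point from camera to tool coordinates, whose origin is the TCP and whose axes are the tool frame's). Camera axes: x right, y up, looking along -z (the intrinsics and any distortion apply to the point x, -y, -z); pixel columns grow to the right and rows downward; lengths in m; the calibration is good to about 2 mm. A picture is of the moment at which its call begins: read the wrist's pose just before it. There is no depth.
- robot.job_done(): hands the job in, once; it reports no verdict.
The state is a dict: "t": time; "joint_positions": joint angles; "joint_vel": joint speeds; "tau": joint torques, N m; "position": TCP position; "orientation": TCP orientation; "contact_force": force on the tool from outside, world axes, zero at the start; "ft_torque": the same for the moment, N m; "gripper_width": finger opening in m.
Only numpy, scipy, OpenCV 4.12 (cv2) and the standard library are available. Lean on these libraries where they do the work, as an engineer would, in place of code of your own. Each camera call takes 0.05 s, during which the arm holds its last target. There are 200 camera calls.

## Working session

There is one attempt and no reset: what is moved stays moved. The work goes in short steps, Python scripts to look and compute and a shell command to move; the robot and the scene stay as the last step left them, time stands still between calls to the robot, and variables do not carry over. Pictures are saved under pics/ and viewed, about 8 in all and at most 12, crops included, and the job is handed in when it is done.

```bash
mkdir -p pics; cat > h.py <<'E'
import numpy as np,cv2
from workcell import robot
from scipy.spatial.transform import Rotation as R
def ray(im,u,v,T):
    d=np.array([(u-im["cx"])/im["fx"],-(v-im["cy"])/im["fy"],-1.]);T=np.array(T)
    return T[:3,3],T[:3,:3]@d
def onz(im,u,v,z,T=None):
    o,d=ray(im,u,v,im["extrinsics"] if T is None else T);return o+d*(z-o[2])/d[2]
def proj(im,p,T=None):
    T=np.array(im["extrinsics"] if T is None else T);c=T[:3,:3].T@(np.array(p)-T[:3,3])
    return im["cx"]+im["fx"]*c[0]/-c[2], im["cy"]-im["fy"]*c[1]/-c[2]
def wT(im,s):
    T=np.eye(4);T[:3,:3]=R.from_quat(s["orientation"]).as_matrix();T[:3,3]=s["position"];return T@np.array(im["mount"])
E
python3 - <<'E'
from h import *
s=robot.sense()
print(s, R.from_quat(s["orientation"]).as_matrix().round(3))
for n in["top","scene"]:
    im=robot.get_image(n);cv2.imwrite(f"pics/{n}0.png",im["color"]);print(n,[k for k in im],im["fx"],im["cx"],im["cy"],np.array(im["extrinsics"]).round(3))
E
```

```text
{'t': 0.0, 'joint_positions': array([-1.27261094e+00,  3.14005240e-01,  4.49583436e-02,  1.30360476e+00,
       -6.57219381e-06,  1.43117512e+00]), 'joint_vel': array([ 0.00057171,  0.00220719, -0.00066875, -0.00094212, -0.00098053,
       -0.0006284 ]), 'tau': array([-2.94124229e-04, -4.80620813e+01,  2.98535693e+01,  1.92209333e-02,
       -1.30292797e-04, -2.12434333e-05]), 'position': array([ 0.24359664, -0.52027291,  0.23039769]), 'orientation': array([-0.15360896,  0.69088594, -0.68957851,  0.15350043]), 'contact_force': array([-0.18845593,  0.52382221, -0.35247194]), 'ft_torque': array([0.05457744, 0.09699544, 0.02770899]), 'gripper_width': 0.08551973160809807} [[-0.906 -0.001  0.424]
 [-0.424  0.002 -0.906]
 [-0.    -1.    -0.002]]
top ['color', 'fx', 'fy', 'cx', 'cy', 'extrinsics'] 470.3366323610884 318.255599642247 208.70500799014687 [[ 0.021  0.996 -0.081  0.472]
 [-1.     0.021 -0.004 -0.014]
 [-0.002  0.081  0.997  1.602]
 [ 0.     0.     0.     1.   ]]
scene ['color', 'fx', 'fy', 'cx', 'cy', 'extrinsics'] 487.90976734601696 324.00767531146136 203.2874973635073 [[-0.515 -0.653  0.555  1.33 ]
 [ 0.857 -0.399  0.326  0.423]
 [ 0.009  0.644  0.765  1.133]
 [ 0.     0.     0.     1.   ]]
```

View pics/top0.png

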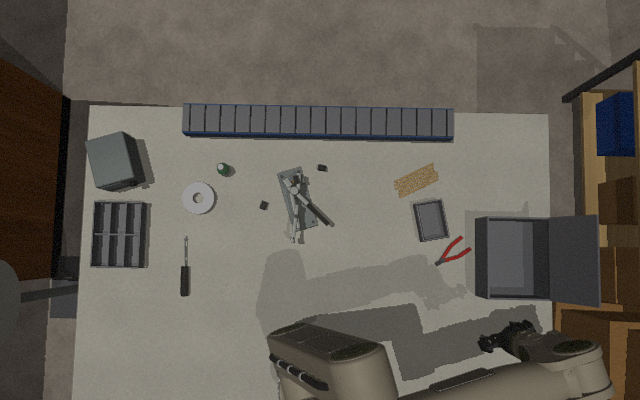

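View pics/scene0.png

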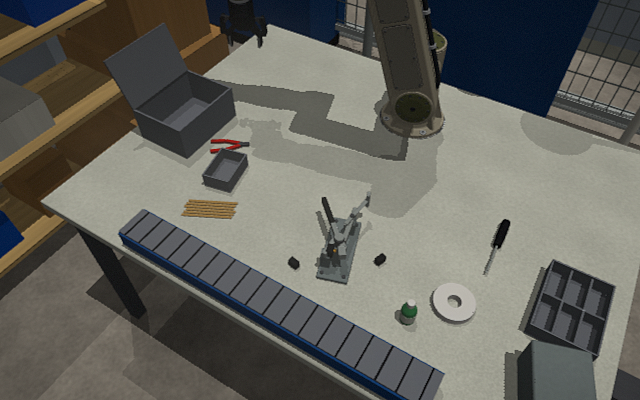

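The top view shows the pliers around (297,200), with the moving handle ending near (332,223). The connectors are at (264,205) and (322,168). I'll zoom in.

```bash
python3 - <<'E'
from h import *
a=cv2.imread("pics/top0.png")[155:255,255:345]
b=cv2.imread("pics/scene0.png")[180:295,275:395]
a=cv2.resize(a,(400,int(100*400/90)),interpolation=cv2.INTER_CUBIC);b=cv2.resize(b,(400,383),interpolation=cv2.INTER_CUBIC)
c=np.zeros((444,800,3),np.uint8);c[:a.shape[0],:400]=a[:444];c[:383,400:]=b
c=cv2.convertScaleAbs(c,alpha=1.4);cv2.imwrite("pics/crop0.png",c)
E
```

```text
(no output)
```

View pics/crop0.png

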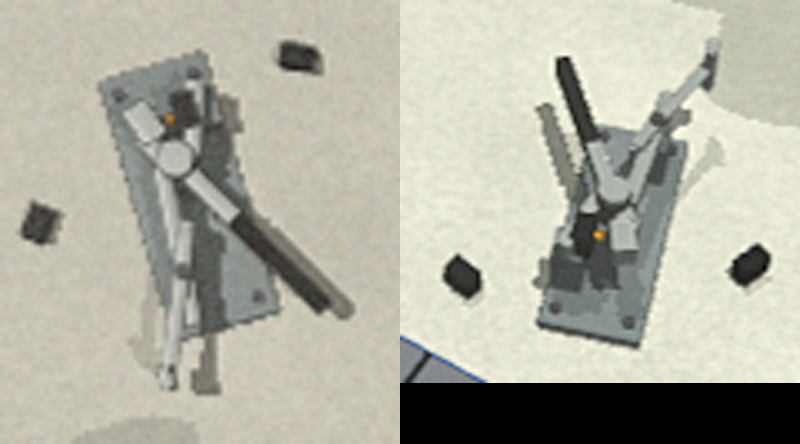

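Left half (top view): pivot cap at crop (176,158), tab at (168,382), and moving handle end at (325,305). The plate corners are at (98,82), (207,52), (282,312) and (185,340).

```bash
python3 - <<'E'
from h import *
im=robot.get_image("top")
f=lambda x,y,z:onz(im,255+x/4.444-.4,155+y/4.444-.4,z)
C=[f(98,82,.012),f(207,52,.012),f(282,312,.012)]
print("corners",np.round(C,4)); 
v=C[1]-C[2];print("yaw edge",np.degrees(np.arctan2(v[1],v[0])),np.linalg.norm(v), "short",np.linalg.norm(C[0]-C[1]))
w=C[0]-C[1];print("yaw short",np.degrees(np.arctan2(-w[0],w[1])))
p=f(176,158,.088);t=f(168,382,.109);h=f(325,305,.081)
print("pivot",p,"tab",t,"hend",h)
q=t-p;print("yaw tab", np.degrees(np.arctan2(q[1],q[0])-np.arctan2(.0505,-.152)),np.linalg.norm(q[:2]))
q=h-p;print("handle dir",np.degrees(np.arctan2(q[1],q[0])),np.linalg.norm(q[:2]))
E
```

```text
corners [[ 0.7206  0.1369  0.012 ]
 [ 0.7456  0.0537  0.012 ]
 [ 0.5467 -0.0082  0.012 ]]
yaw edge 17.284845546878284 0.20823992125034946 short 0.08685916408936876
yaw short 16.73826856931793
pivot [0.65389005 0.07122514 0.088     ] tab [0.49053329 0.07171268 0.109     ] hend [ 0.54922891 -0.03961436  0.081     ]
yaw tab 18.207391391506004 0.16335748989881502
handle dir -133.3577919422268 0.15244458273155884
```

```bash
python3 -m crank '[[0,-0.03,0,-0.015,0],[0,-0.08,0,-0.045,0],[0,-0.13,0,-0.07,0],[0,-0.18,0,-0.097,0],[0,-0.23,0,-0.125,0],[0,-0.28,0,-0.15,0],[0,-0.33,0,-0.178,0],[0,-0.36,0,-0.195,0]]' 40
python3 - <<'E'
from h import *
s=robot.sense();im=robot.get_image("wrist");print(s["position"],s["gripper_width"],R.from_quat(s["orientation"]).as_matrix().round(3))
E
```

```text
t: 1.15
position: [0.488, -0.1888, 0.2308]
orientation: [-0.154, 0.691, -0.689, 0.154]
contact_force: [0.2, -0.4, 0.0]
gripper_width: 0.0
[ 0.48801386 -0.1888013   0.23075887] 4.354722747285032e-05 [[-0.905 -0.001  0.426]
 [-0.426  0.002 -0.905]
 [-0.    -1.    -0.002]]
```

```bash
python3 -m crank '[[0,-0.05,0,-0.025,0],[0,-0.1,0,-0.05,0],[0,-0.145,0,-0.075,0],[0,-0.167,0,-0.088,0],[0,-0.167,0,-0.088,0]]'
python3 - <<'E'
from h import *
s=robot.sense();im=robot.get_image("wrist");T=wT(im,s);print(s["position"],T.round(3))
np.savez("w1",T=T,**{k:im[k] for k in("fx","fy","cx","cy")})
c=im["color"].copy()
O=np.array([.654,.071,0]);y=np.radians(17.3);e=np.array([np.cos(y),np.sin(y),0]);f=np.array([-e[1],e[0],0])
P=lambda a,b,z:O+e*a+f*b+np.array([0,0,z])
for a,b,z in[(0,0,.085),(-.152,.0505,.109),(-.12,.022,.08),(-.115*np.cos(.51),-.115*np.sin(.51),.081),(-.155*np.cos(.51),-.155*np.sin(.51),.081)]:
    u=proj(im,P(a,b,z),T);print(u);cv2.drawMarker(c,tuple(int(i) for i in u),(0,0,255),0,12,1)
cv2.imwrite("pics/w1.png",c)
E
```

```text
t: 1.82
position: [0.6032, -0.0339, 0.2305]
orientation: [-0.156, 0.691, -0.688, 0.156]
contact_force: [-0.6, -0.5, -0.8]
gripper_width: 0.0003
[ 0.6032034  -0.03390447  0.23054208] [[ 0.431  0.871  0.238  0.663]
 [-0.902  0.417  0.109 -0.005]
 [-0.004 -0.262  0.965  0.372]
 [ 0.     0.     0.     1.   ]]
(np.float64(244.4420150159031), np.float64(91.87266632773188))
(np.float64(173.61848328534867), np.float64(247.89889635224554))
(np.float64(215.6044550285955), np.float64(211.4787236124378))
(np.float64(293.1433041260686), np.float64(204.10144830176858))
(np.float64(307.70228396537584), np.float64(238.31509490999926))
```

View pics/w1.png

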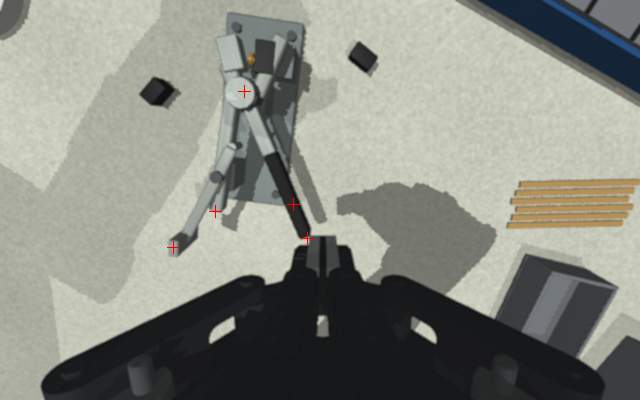

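The picture shows the pivot cap at (240,93), tab at about (182,240) and handle end at (305,237). All lie within a few mm of the predicted marks, so I'll descend beside the handle.

```bash
python3 -m crank '[[0,0,0.05,0,0],[0,0,0.1,0,0],[0,0,0.15,0,0],[0,0,0.178,0,0],[0,0,0.178,0,0]]'; python3 -m crank '[[0,0,0,-0.003,0],[0,0,0,-0.006,0],[0,0,0,-0.006,0]]'
```

```text
t: 2.5
position: [0.5995, -0.0352, 0.0503]
orientation: [-0.157, 0.692, -0.688, 0.153]
contact_force: [0.2, -0.1, 0.1]
gripper_width: 0.0003
t: 2.88
position: [0.5976, -0.0298, 0.0517]
orientation: [-0.156, 0.692, -0.688, 0.154]
contact_force: [-0.0, -0.6, -0.2]
gripper_width: -0.0002
```

```bash
python3 -m crank '[[0,0.001,0,-0.0025,0],[0,0.002,0,-0.005,0],[0,0.0025,0,-0.0075,0],[0,0.0035,0,-0.01,0],[0,0.0035,0,-0.01,0]]'
```

```text
t: 3.5
position: [0.5904, -0.0224, 0.0519]
orientation: [-0.156, 0.691, -0.688, 0.154]
contact_force: [-0.3, -1.3, 0.3]
gripper_width: 0.0001
```

```bash
python3 -m crank '[[0,0.001,0,-0.0025,0],[0,0.0015,0,-0.005,0],[0,0.0015,0,-0.005,0]]';python3 -m crank '[[0,0.001,0,-0.0025,0],[0,0.0015,0,-0.005,0],[0,0.0015,0,-0.005,0]]'; python3 -m crank '[[0,0.001,0,-0.0025,0],[0,0.0015,0,-0.005,0],[0,0.0015,0,-0.005,0]]'
```

```text
t: 3.88
position: [0.5872, -0.0193, 0.052]
orientation: [-0.156, 0.691, -0.689, 0.154]
contact_force: [0.9, -5.7, -0.6]
gripper_width: -0.0001
t: 4.25
position: [0.5847, -0.017, 0.0524]
orientation: [0.155, -0.69, 0.69, -0.154]
contact_force: [3.1, -6.5, -1.5]
gripper_width: 0.0001
t: 4.62
position: [0.5828, -0.015, 0.0527]
orientation: [0.154, -0.688, 0.692, -0.154]
contact_force: [4.4, -7.0, -3.8]
gripper_width: 0.0002
```

```bash
python3 -m crank '[[0,0.001,0,-0.003,0],[0,0.0015,0,-0.006,0],[0,0.002,0,-0.008,0],[0,0.002,0,-0.008,0]]';python3 -m crank '[[0,0.001,0.0003,-0.003,0],[0,0.0015,0.0005,-0.006,0],[0,0.0018,0.0005,-0.008,0],[0,0.0018,0.0005,-0.008,0]]'
```

```text
t: 5.12
position: [0.5797, -0.0116, 0.053]
orientation: [0.152, -0.686, 0.694, -0.154]
contact_force: [6.6, -11.2, -4.4]
gripper_width: -0.0001
t: 5.62
position: [0.5769, -0.0083, 0.0529]
orientation: [0.151, -0.684, 0.697, -0.155]
contact_force: [5.5, -11.5, -4.0]
gripper_width: -0.0
```

```bash
python3 -m crank '[[0,0.0005,0,-0.003,0],[0,0.001,0,-0.006,0],[0,0.0015,0,-0.008,0],[0,0.0018,0,-0.01,0],[0,0.002,0,-0.012,0],[0,0.002,0,-0.012,0]]'
```

```text
t: 6.38
position: [0.5704, 0.0006, 0.0523]
orientation: [0.15, -0.683, 0.698, -0.154]
contact_force: [3.1, -5.3, -4.3]
gripper_width: -0.0003
```

```bash
python3 -m crank '[[0,0.0005,0,-0.003,0],[0,0.001,0,-0.005,0],[0,0.001,0,-0.006,0],[0,0.001,0,-0.007,0],[0,0.001,0,-0.007,0]]'
```

```text
t: 7.0
position: [0.5661, 0.0065, 0.0521]
orientation: [0.151, -0.683, 0.698, -0.154]
contact_force: [-0.9, -3.8, -0.6]
gripper_width: -0.0002
```

```bash
python3 -m crank '[[0,0,0,-0.001,0],[0,0.0001,0,-0.002,0],[0,0.0001,0,-0.002,0]]'
```

```text
t: 7.38
position: [0.5656, 0.0073, 0.0523]
orientation: [0.15, -0.683, 0.698, -0.154]
contact_force: [0.5, -6.2, -0.6]
gripper_width: 0.0004
```

```bash
python3 -m crank '[[0,0,0,-0.001,0],[0,0.0001,0,-0.002,0],[0,0.0001,0,-0.002,0]]'
```

```text
t: 7.75
position: [0.5654, 0.0077, 0.0525]
orientation: [0.15, -0.682, 0.699, -0.154]
contact_force: [1.6, -8.1, -1.5]
gripper_width: 0.0001
```

```bash
python3 -m crank '[[0,0,0,-0.0015,0],[0,0.0001,0,-0.0026,0],[0,0.0001,0,-0.0026,0],[0,0.0001,0,-0.0026,0]]'
```

```text
t: 8.25
position: [0.5652, 0.0081, 0.0527]
orientation: [0.149, -0.68, 0.701, -0.154]
contact_force: [0.7, -9.7, -1.4]
gripper_width: -0.0001
```

```bash
python3 -m crank '[[0,0,0,-0.0025,0],[0,0,0,-0.0026,0],[0,0,0,-0.0026,0],[0,0,0,-0.0026,0],[0,0,0,-0.0026,0],[0,0,0,-0.0026,0],[0,0,0,-0.0026,0],[0,0,0,-0.0026,0]]'
```

```text
t: 9.25
position: [0.5651, 0.0082, 0.0529]
orientation: [0.148, -0.679, 0.703, -0.153]
contact_force: [2.1, -10.0, -1.9]
gripper_width: -0.0
```

```bash
python3 -m crank '[[0,0,0,-0.0026,0],[0,0,0,-0.0026,0],[0,0,0,-0.0026,0],[0,0,0,-0.0026,0],[0,0,0,-0.0026,0],[0,0,0,-0.0026,0]]'; python3 -m crank '[[0,0,0,0.003,0],[0,0,0,0.008,0],[0,0,0,0.018,0],[0,0,0,0.03,0],[0,0,0,0.03,0]]'
python3 - <<'E'
from h import *
s=robot.sense();print(s["position"],R.from_quat(s["orientation"]).as_matrix().round(3))
im=robot.get_image("top");a=im["color"][155:255,255:345]
im=robot.get_image("scene");b=im["color"][180:280,290:380]
cv2.imwrite("pics/lock.png",cv2.convertScaleAbs(cv2.resize(np.hstack([a,b]),(800,444),interpolation=cv2.INTER_CUBIC),alpha=1.4))
E
```

```text
t: 10.0
position: [0.5651, 0.0081, 0.0531]
orientation: [0.147, -0.677, 0.704, -0.153]
contact_force: [2.6, -10.6, -1.8]
gripper_width: -0.0001
t: 10.62
position: [0.5782, -0.0201, 0.0543]
orientation: [0.147, -0.677, 0.705, -0.152]
contact_force: [0.1, 0.0, 0.1]
gripper_width: -0.0
[ 0.5782375  -0.02009135  0.05432481] [[-0.911  0.016  0.413]
 [-0.413 -0.036 -0.91 ]
 [ 0.    -0.999  0.039]]
```

View pics/lock.png

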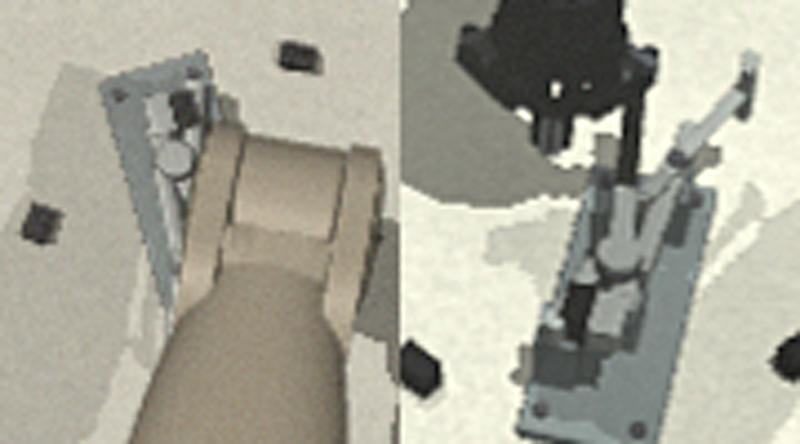

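The handle stayed locked after release: the jaws are shut and no pin head is visible. Next, over to the tab.

```bash
python3 -m crank '[[0,0,-0.05,0,0],[0,0,-0.11,0,0],[0,0.025,-0.13,-0.045,0],[0,0.051,-0.13,-0.086,0],[0,0.051,-0.13,-0.086,0]]'
python3 - <<'E'
from h import *
s=robot.sense();im=robot.get_image("wrist");T=wT(im,s);print(s["position"],R.from_quat(s["orientation"]).as_matrix().round(3))
c=im["color"].copy()
O=np.array([.654,.071,0]);y=np.radians(17.3);e=np.array([np.cos(y),np.sin(y),0]);f=np.array([-e[1],e[0],0])
P=lambda a,b,z:O+e*a+f*b+np.array([0,0,z])
for a,b,z in[(0,0,.085),(-.143,.0455,.109),(-.161,.0455,.109),(-.161,.0555,.109),(-.143,.0555,.109),(-.12,.022,.08)]:
    u=proj(im,P(a,b,z),T);print(np.round(u));cv2.circle(c,tuple(int(i) for i in u),1,(0,0,255),-1)
cv2.imwrite("pics/w2.png",c)
E
```

```text
t: 11.35
position: [0.4901, 0.0442, 0.1809]
orientation: [0.149, -0.678, 0.704, -0.153]
contact_force: [0.6, -0.5, 0.2]
gripper_width: 0.0001
[0.49008501 0.04421386 0.18091238] [[-0.909  0.013  0.417]
 [-0.417 -0.035 -0.908]
 [ 0.002 -0.999  0.037]]
[383. -21.]
[294. 180.]
[291. 203.]
[278. 202.]
[280. 178.]
[328. 148.]
```

View pics/w2.png

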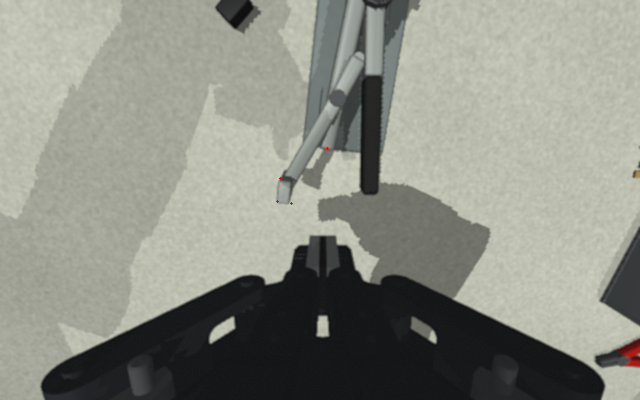

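The tab top matches the predicted corners at (278–294, 178–203), and the handle is locked with its end at (370,190). Descending on the tab's -y side.

```bash
python3 -m crank '[[0,0,0.05,0,0],[0,0,0.09,0,0],[0,0,0.108,0,0],[0,0,0.108,0,0]]'; python3 -m crank '[[0,0,0,-0.003,0],[0,0,0,-0.006,0],[0,0,0,-0.009,0],[0,0,0,-0.009,0]]'
```

```text
t: 11.9
position: [0.4934, 0.0391, 0.0715]
orientation: [0.149, -0.678, 0.704, -0.152]
contact_force: [-0.9, -0.6, 0.3]
gripper_width: 0.0002
t: 12.4
position: [0.4898, 0.0476, 0.0716]
orientation: [0.149, -0.678, 0.704, -0.152]
contact_force: [0.8, 0.2, -0.1]
gripper_width: -0.0001
```

```bash
python3 -m crank '[[0,0,0,-0.0025,0],[0,0,0,-0.005,0],[0,0,0,-0.005,0]]'; python3 -m crank '[[0,-0.001,0,-0.0025,0],[0,-0.002,0,-0.005,3],[0,-0.002,0,-0.005,3]]'
```

```text
t: 12.78
position: [0.4884, 0.0521, 0.0718]
orientation: [0.148, -0.677, 0.704, -0.153]
contact_force: [2.0, 0.1, 0.4]
gripper_width: -0.0
t: 13.15
position: [0.4881, 0.0574, 0.0717]
orientation: [0.13, -0.681, 0.708, -0.135]
contact_force: [0.0, -2.2, 2.8]
gripper_width: 0.0001
```

```bash
python3 -m crank '[[0,-0.001,0,-0.004,3],[0,-0.0025,0,-0.0075,6],[0,-0.004,0,-0.011,9],[0,-0.0055,0,-0.014,10],[0,-0.0055,0,-0.014,10]]'
```

```text
t: 13.78
position: [0.4884, 0.0726, 0.0714]
orientation: [0.068, -0.69, 0.716, -0.076]
contact_force: [0.8, -2.4, 3.2]
gripper_width: 0.0002
```

```bash
python3 -m crank '[[0,-0.001,0,-0.004,3],[0,-0.0025,0,-0.0075,6],[0,-0.004,0,-0.011,9],[0,-0.0055,0,-0.014,10],[0,-0.0055,0,-0.014,10]]'
python3 - <<'E'
from h import *
s=robot.sense();im=robot.get_image("wrist");print(s["position"])
im2=robot.get_image("scene")
cv2.imwrite("pics/w3.png",np.hstack([cv2.resize(im["color"],(480,300)),cv2.resize(im2["color"][180:280,285:385],(300,300))]))
E
```

```text
t: 14.4
position: [0.4906, 0.0854, 0.071]
orientation: [0.007, -0.695, 0.719, -0.017]
contact_force: [-1.7, -2.2, 6.0]
gripper_width: 0.0001
[0.49064249 0.0854213  0.07097662]
```

View pics/w3.png

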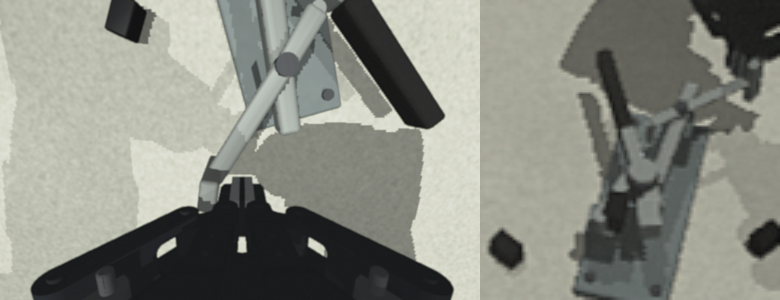

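The handle has sprung open: its end is at (430,120) in the left half, splayed from the base. Now I'll let the tab return, back off and rise.

```bash
python3 -m crank '[[0,0,0,0.006,0],[0,0,0,0.013,0],[0,0,0,0.021,0],[0,0,0,0.03,0],[0,0,0,0.038,0],[0,0,0,0.044,0],[0,0,0,0.044,0]]'; python3 -m crank '[[0,0,-0.03,0,0],[0,0,-0.09,0,0],[0,0,-0.14,0,0],[0,0.05,-0.14,0.03,0],[0,0.1,-0.14,0.06,0],[0,0.12,-0.14,0.09,0],[0,0.12,-0.14,0.09,0]]'
python3 - <<'E'
from h import *
s=robot.sense();print(s["position"],s["contact_force"])
a=robot.get_image("top")["color"][155:255,255:345];b=robot.get_image("scene")["color"][180:280,290:380]
cv2.imwrite("pics/end.png",cv2.convertScaleAbs(cv2.resize(np.hstack([a,b]),(800,444),interpolation=cv2.INTER_CUBIC),alpha=1.4))
E
```

```text
t: 15.38
position: [0.4923, 0.041, 0.0725]
orientation: [0.007, -0.695, 0.719, -0.017]
contact_force: [0.4, 0.6, 0.0]
gripper_width: 0.0
t: 16.25
position: [0.3723, -0.0492, 0.2141]
orientation: [0.005, -0.695, 0.719, -0.016]
contact_force: [-0.5, 0.4, 0.8]
gripper_width: -0.0001
[ 0.37229425 -0.04920923  0.21407002] [-0.50796162  0.39507543  0.79546278]
```

View pics/end.png

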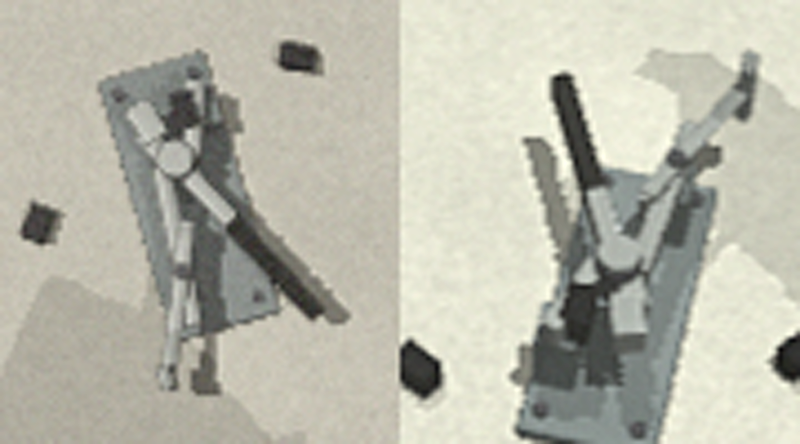

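The handle is open, the lever is back at rest, and the spares haven't moved. The brass isn't visible at this scale, so I'll check quickly by colour.

```bash
python3 - <<'E'
from h import *
for n in("top","scene"):
    im=robot.get_image(n)
    for c in(cv2.imread(f"pics/{n}0.png"),im["color"]):
        h=cv2.cvtColor(c,cv2.COLOR_BGR2HSV);sl=(slice(165,200),slice(275,320)) if n=="top" else (slice(225,280),slice(310,360))
        m=cv2.inRange(h,(8,100,40),(28,255,255))[sl];ys,xs=np.nonzero(m)
        print(n,len(xs),(xs.mean()+sl[1].start,ys.mean()+sl[0].start) if len(xs) else "",h[sl][...,1].max())
    O=np.array([.654,.071,0]);y=np.radians(17.3);e=np.array([np.cos(y),np.sin(y),0]);f=np.array([-e[1],e[0],0])
    for b in(-.001,-.0055,-.007): print(np.round(proj(im,O+e*.032+f*b+[0,0,.0755]),1))
E
```

```text
top 4 (np.float64(292.5), np.float64(181.5)) 171
top 0  62
[292.1 181.2]
[293.4 180.8]
[293.9 180.7]
scene 12 (np.float64(334.25), np.float64(250.25)) 191
scene 0  40
[334.8 249.9]
[333.1 249.6]
[332.6 249.5]
```

```bash
python3 -c "
from workcell import robot
print(robot.job_done())"
```

```text
the job is handed in; nothing more can be done
None
```

The pliers were locked with the pin pressed in, then released with the lever tab. The job was handed in at about 16.5 s of the 67 s allowed.

- **Locking:** I pushed the handle with shut fingers. The force rose to about 13 N, dropped to about 4 N over centre, and rose again on the stop after roughly 38 mm. I held 9.7 to 10.9 N there for about 1.75 s, then backed off. A picture with the fingers clear showed the pliers still locked.
- **Release:** I pushed the tab outward along its circle from the inside, in steps that added up to about 30 mm of finger travel. The measured force was at most about 7 N. The handle sprang open, and I backed off and rose clear.
- **Last checks:** The final pictures show the handle splayed open, the lever back at rest and both spare connectors unmoved. I did not compare the other bench items before and after, but the arm did not go near them. The force on the tool read about 1 N, close to zero, with the robot clear.
- **Pin depth:** I judged this only indirectly. The brass colour at the pin head is gone in both the top and scene views, which fits the pin being pressed in, but I did not measure the depth.
- **Forces between readings:** Force was read only at the end of each move, so short peaks in between were not seen.

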